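Lean the test board on the rack and switch its lamp on

ROBOT

A 6-joint arm with a two-finger parallel gripper is mounted at the origin on the work surface. World frame = base frame: x ahead of the robot, y to its left, z up, the work surface at z = 0. Lengths are in mm, angles in rad, forces in N, time in s.
With the tool pointing down it reaches from about 275 to 750 mm from the base axis. Payload 10.2 kg.
Tool frame: the origin (TCP) lies at the very end of the fingers, on their centre line; the grasp point (between the pads) lies 19 mm behind it; z points along the fingers, y is the direction in which the jaws open and shut (so a half turn about z gives the same grasp; the last joint's range is limited). The gripper opens to 85 mm and grips with 20 to 120 N. Pads are 22 mm wide; open, the fingers measure 114 mm over their backs; the gripper's body (76 mm by 85 mm) begins 54 mm behind the grasp point. The pads swing forward as they close: fully open they stand 13 mm farther back than shut.
Start: joints at [-1.325, 0.313, 1.498, -0, 1.331, -0.223], TCP at [237.192, -468.371, 231.294] pointing down, gripper open.
Joint ranges: [-2.94, 2.94], [-0.97, 2.17], [0.19, 2.56], [-1.23, 4.37], [0.02, 3.11], [-2.88, 2.88]. Speed limits (rad/s): [2.39, 2.39, 3.01, 3.14, 3.14, 3.14].

INTERFACE

Orientations are given as a unit quaternion [w, x, y, z].
In Python, from rig import * gives the robot as it stands. The module is installed in compiled form; this text tells all that it offers.
- The arm moves only by the shell command python3 -m crank 'ROWS' [FORCE]. ROWS is a JSON object of lists of equal length, an entry for each row: "dp": the shift along the world's x, y, z in cm, a list of three; "delta_rot": the turn, a rotation vector about the world's x, y, z in degrees, a list of three; "claw": the closure in counts, from 0 (fully open) to 255 (shut). A call has 1 to 10 rows; each row shifts and turns the commanded pose from where the row before left it; what a row does not reach is not made up. A row lasts 1/10 s, in which the tool goes at most 50 mm and 8.59 degrees, less where a joint would pass 70% of its speed; a pose out of reach is approached as far as the arm can. A call is refused whole if a number of a shift passes 5 or a number of a turn 8.59, either way. A call with a gripper value outside its range is refused whole. The fingers move at their own pace and stop on an object; FORCE is the grip in N (left out, the last holds). Time passes only in rows, so rows that do not move let the fingers close. It gives the time, the measured TCP pose, the force and the opening at its end, in the units of the state.
- sense(): the state, without advancing time (a new reading comes with each control period).
- capture(name): name is "side" or "top" or "wrist"; returns (picture, depth): 480x640x3 uint8, red, green, blue; 480x640 float32, mm along the optical axis (not along the pixel's ray), 0 where there is no reading.
- camera_model(name): a dict with "fx", "fy", "cx", "cy" (pixels), "cam_to_world" (4x4, takes a point from camera to world coordinates); the wrist camera has in their place "T_tool_cam" (4x4, takes a point from camera to tool coordinates, whose origin is the TCP and whose axes are the flange's). Camera axes: x right, y up, looking along -z (the intrinsics and any distortion apply to the point x, -y, -z); pixel columns grow to the right and rows downward; lengths in mm; the calibration is good to about 2 mm. A picture is of the moment at which its call begins: read the wrist's pose just before it. camera_model takes no time and is no camera call.
- finish_job(): hands the job in, once; it reports no verdict.
Trained networks look in the newest picture that a camera, given by its name, has taken for a name from the list of things; names that differ only in an ending like _2 or _b are one class to them, and where a whole thing is asked for, a point or a joint stands for the part that bears it (a point fixed in the world has none). Each returns a list of dicts, best first, with "p" (0 to 1); they miss things now and then, are a little off and sometimes report something else, mostly with a low value. They report only what shows in the picture. A call takes as long as a camera call. They do not tell look-alikes from the thing itself.
- boxes_of(camera, target): "centre" ([column, row] in pixels, amid what is visible of it).
- masks_of(camera, target): "region" (480x640 bool, what is visible of it) and "centre" ([column, row] in pixels, amid what is visible of it).
- pinpoint(camera, target): "centre" ([column, row] in pixels: a listed point, or the origin of a listed thing).
The state is a dict: "time_s": time; "joints": joint angles; "dq": joint speeds; "tau": joint torques, N m; "eef_pos": TCP position; "ee_rot": TCP orientation; "force": force on the tool from outside, world axes, zero at the start; "wrist_torque": the same for the moment, N m; "grip_width": opening from 0.0 (shut) to 1.0 (fully open).
Only numpy, scipy, OpenCV 4.12 (cv2) and the standard library are available. Lean on these libraries where they do the work, as an engineer would, in place of code of your own. Each camera call takes 0.05 s, during which the arm holds its last target.

TASK

Take the tallest of the three white sample boards out of the slotted stand and lean it on the metal rack, foot on the rack's ledge and back flat against the two slats; set it down gently, do not drop it. When it stands there by itself, flip the big toggle on the lamp's switch head over its centre until it clicks to the far side, without forcing it. Leave everything else where it is.

Things in the scene. Friction and masses are not known exactly. Their poses are not given: they have to be found in the camera images.
- board: Test board: white painted, 160 mm tall, 110 wide, 8 thick, about 0.11 kg (varies), the tallest of three boards standing upright in the slotted stand, in any of the slots. Origin at the centre of its lower edge; x is the thickness, y the width, z up to its top edge. Either face may go forward on the rack, but not upside down.
- holder: Slotted wooden stand, fixed: 200 x 130 x 40 mm, origin under its centre, z up. Three slots along its y at x = -60, 0, +60 mm, 10.6 mm wide, 30 mm deep, floor 10 mm above the bench. A board's x lies along the stand's x; the test board's top edge is 170 mm above the bench, the other two boards' 105 and 80 mm.
- rack: Dark metal base of the leaning rack, fixed: origin at the bench, z up, x forward (the side where the board goes). Its top, the ledge for the board's foot, is 12 mm above the bench. The slats' front faces meet the ledge at x = 0; a lip 8 mm thick and 8 mm higher than the ledge runs along y, inner face at x = 30 mm. Base x -95 to +45, y +-75 mm.
- rest: The rack's sloping back: two aluminium slats 18 mm wide at y = +-35 mm, 110 mm long, leaning 20 degrees (0.35 rad) back from vertical. Origin on their front plane at the ledge, midway. z runs up along the slats, x points square out of their front faces, y across. A well-set board has its lower edge centre near x = 4, y = 0, z = 1 mm, z along this z, x along this x (either way).
- stand: Lamp switch stand, fixed: white foot block 40 mm high, origin at the bench, z up; telescopic post in its middle. The switch head on the post, a white box (x +-45, y -105 to +45 mm, 50 mm thick), is clamped at a height that differs every time and is not reported: its top is 130 to 260 mm above the bench. Find it by touch or sight.
- under_pivot (a point): Point on the bench straight below the toggle's pivot: x = 0, y = +20 mm in the switch stand's frame. The pivot is level with the head's top, so at the head's unreported height. The toggle is a steel rod 12 mm thick with a black ball 24 mm across, ball centre 55 mm from the pivot; it swings in the stand's x-z plane.
- toggle (a joint): Toggle swing: 0 off (leaning 0.45 rad to the stand's -x: ball centre at x = -24 mm, ball's top 61 mm above the head's top), 0.45 upright, 0.90 on (as far to +x). A snap-over spring drives it from upright to the nearer end; leaving the off end takes about 4 N sideways at the ball, 8 N half way down the rod, less towards upright. Pressing down on the ball does not flip it.
- spare_a: A white board 95 mm tall, 110 wide, 8 thick, in another slot: leave it. Origin at the centre of its lower edge.
- spare_b: A white board 70 mm tall, 120 wide, 8 thick, in another slot: leave it. Origin at the centre of its lower edge.
- cup: Clear mixing cup, 84 mm across, 95 mm tall: leave it. Origin under its centre.
- can: Metal paint can, 90 mm across, 120 mm tall: leave it. Origin under its centre.
- flask: White plastic bottle, 66 mm across, 170 mm tall: leave it. Origin under its centre.
- calculator: Black pocket calculator 130 x 85 x 14 mm: leave it. Origin under its centre.
- stick: Flat wooden stirring stick 190 x 18 x 4 mm between slotted stand and rack: leave it. Origin under its centre.
- pen: Black marker 135 x 13 x 13 mm: leave it. Origin under its centre.
There are look-alikes about, which are no part of the job. Leave any pink look-alike of the stand alone.

How it is judged:
By the outcome, as a careful person would: the job done as asked, in the order asked, and still so for the second after the job is handed in, with the robot touching nothing.
It also fails if it takes over 64 s, if anything falls off the work surface, if the arm or the gripper's body presses on something with over 40 N, if the wrist force passes 120 N, or if a joint passes its speed limit or range.

## Working session

There is one attempt and no reset: what is moved stays moved. The work goes in short steps, Python scripts to look and compute and a shell command to move; the robot and the scene stay as the last step left them, time stands still between calls to the robot, and variables do not carry over. Pictures are saved under pics/ and viewed, and the job is handed in when it is done.

```bash
mkdir -p pics; ls; cat > h.py <<'E'
from rig import *
import numpy as np, cv2
def save(n,img): cv2.imwrite('pics/'+n+'.png',cv2.cvtColor(img,cv2.COLOR_RGB2BGR))
E
python3 - <<'E'
from h import *
s=sense(); print(s)
for n in("side","top"):
    p,d=capture(n); save(n+'0',p); np.save(n+'0.npy',d); np.save(n+'0p.npy',p)
    print(n,camera_model(n))
print(camera_model("wrist"))
print(sense()["time_s"])
E
```

```text
pics
{'time_s': 0.0, 'joints': array([-1.32541244e+00,  3.13499536e-01,  1.49842886e+00,  2.13106996e-05,
        1.33101672e+00, -2.23413659e-01]), 'dq': array([-0.0012124 , -0.00138003,  0.00107199, -0.00021955, -0.00054847,
       -0.00031616]), 'tau': array([-3.48226768e-04, -4.12268865e+01, -2.59741598e+01, -1.73111512e-04,
        4.21758508e-03,  4.90697616e-06]), 'eef_pos': array([ 237.12624444, -468.1111055 ,  230.71282883]), 'ee_rot': array([-6.76303992e-04,  9.72654523e-01,  2.32255723e-01,  2.91983793e-06]), 'force': array([ 0.70843256, -0.65557134,  0.02050187]), 'wrist_torque': array([-0.05304816,  0.02536462, -0.07117677]), 'grip_width': 0.9982011303861532}
side {'fx': 459.3167210875701, 'fy': 459.3167210875701, 'cx': 319.34828828806167, 'cy': 237.19922784868294, 'cam_to_world': array([[-9.99849173e-01,  1.01001101e-03, -1.73381385e-02,
         5.00693085e+02],
       [-1.37979853e-02, -6.52470959e-01,  7.57688104e-01,
         6.70654945e+02],
       [-1.05473585e-02,  7.57813056e-01,  6.52386485e-01,
         7.04627107e+02],
       [ 0.00000000e+00,  0.00000000e+00
[... 269 characters left out ...]
9982e-01, -4.43083565e-03, -4.51710595e-03,
        -3.51382199e+00],
       [-5.09299028e-03,  1.40002969e-01,  9.90137985e-01,
         1.33874853e+03],
       [ 0.00000000e+00,  0.00000000e+00,  0.00000000e+00,
         1.00000000e+00]])}
{'fx': 373.131495255568, 'fy': 373.131495255568, 'cx': 316.9892195978021, 'cy': 234.3649969809245, 'T_tool_cam': array([[-1.26818555e-04,  9.65487458e-01,  2.60449521e-01,
         6.63554460e+01],
       [ 9.99999982e-01,  1.60024964e-04, -1.06291392e-04,
         3.66221467e-01],
       [-1.44301431e-04,  2.60449503e-01, -9.65487460e-01,
        -1.42909409e+02],
       [ 0.00000000e+00,  0.00000000e+00,  0.00000000e+00,
         1.00000000e+00]])}
0.1
```

View pics/top0.png

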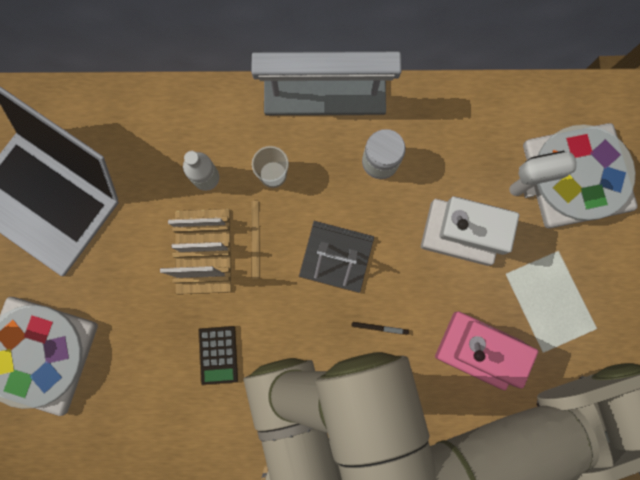

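View pics/side0.png

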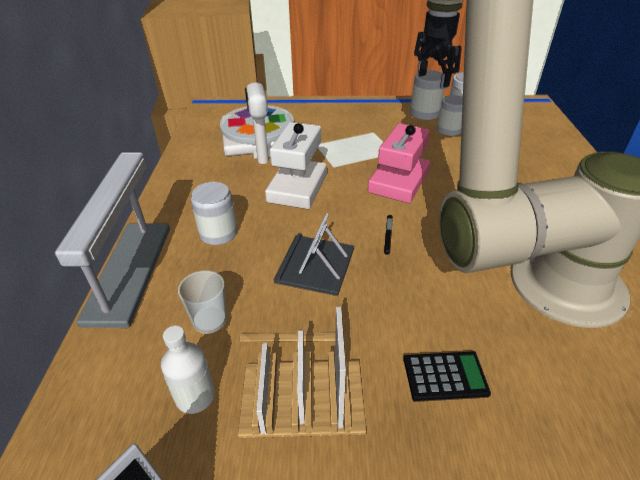

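Top view: slotted stand at (203,250) with three boards, rack (338,257), white switch stand (470,230), pink look-alike (488,348). The tallest board is the one nearest the robot: (193,271) in top, (340,365) in side. I'll measure next.

```bash
cat >> h.py <<'E'
def cloud(n,d):
    m=camera_model(n); v,u=np.mgrid[0:480,0:640]
    X=np.stack([(u-m['cx'])/m['fx']*d,-(v-m['cy'])/m['fy']*d,-d,np.ones_like(d)],-1)
    T=m['cam_to_world'] if 'cam_to_world' in m else None
    W=(X@T.T)[...,:3]; W[d==0]=np.nan
    return W
def proj(n,P):
    m=camera_model(n); c=np.linalg.inv(m['cam_to_world'])@np.append(P,1)
    return np.array([m['cx']+m['fx']*c[0]/-c[2], m['cy']-m['fy']*c[1]/-c[2]])
E
python3 - <<'E'
from h import *
np.set_printoptions(precision=1,suppress=True)
T=cloud('top',np.load('top0.npy'));S=cloud('side',np.load('side0.npy'))
print('bench',T[300,280],T[200,330],S[240,260])
def at(W,u,v):return W[v,u]
print('boards', [T[271,k] for k in range(165,215,8)],[T[246,k] for k in range(175,220,10)],[T[222,k] for k in range(175,220,10)])
for n,v,u in [('head',215,500),('ball',224,462),('rackbase',275,330),('foot',247,450)]: print(n,T[v,u])
for cam in('top','side'):
    for t in ['board','holder','rack','rest','stand','toggle']:
        for r in masks_of(cam,t)[:3]:
            W=(T if cam=='top' else S)[r['region']]; W=W[~np.isnan(W[:,0])]
            print(cam,t,r['p'],r['centre'],r['region'].sum(),'min',np.percentile(W,1,0),'max',np.percentile(W,99,0))
    for t in ['board','holder','rack','rest','stand','under_pivot']:
        print(cam,'pin',t,[(round(r['p'],2),r['centre']) for r in pinpoint(cam,t)[:3]])
print(sense()['time_s'])
E
```

```text
bench [424.1  80.8  -2.7] [664.2 -39.5   4.3] [ 658.4 -138.6   -1. ]
boards [array([478.1, 310.3, 168.6]), array([477.9, 293.2, 170.2]), array([477.7, 276.3, 171.4]), array([477.8, 260. , 169.5]), array([478.4, 245. , 161.6]), array([478.6, 228.6, 159.5]), array([479.5, 213.8, 148.4])] [array([538.7, 305.6, 110.9]), array([539.4, 284.8, 105.3]), array([538.9, 262.1, 108.2]), array([539.5, 241.1, 102.6]), array([539.5, 218.9, 102.4])] [array([598. , 314.9,  80.5]), array([597.8, 292.1,  80.8]), array([598.4, 270.2,  77.2]), array([598. , 247.1,  78.7]), array([599.2, 225.6,  71.5])]
head [ 597.2 -399.7  149.8]
ball [ 567.4 -301.7  209.8]
rackbase [481.4 -37.8  15.5]
foot [ 543.6 -317.    37.9]
top board 0.81 [189.6, 273.3] 518 min [475.4 211.6  28.5] max [486.  317.5 174.4]
top holder 0.72 [202.9, 253.1] 3474 min [442.8 199.3   1.1] max [640.2 331.1  45.3]
top rack 0.94 [339.1, 260.0] 3594 min [ 448.9 -129.1    5.4] max [602.3  28.1 112.2]
top rack 0.7 [469.1, 225.7] 4884 min [ 510.3 -431.3   10.6] max [ 647.6 -259.2  207.5]
top rest 0.5 [339.8, 255.6] 246 min [501.2 -95.9  17.1] max 
[... 1448 characters left out ...]
.5, 163.0] 3410 min [ 231.4 -447.7    1.2] max [ 389.3 -280.4  183.5]
side stand 0.25 [316.0, 240.6] 275 min [502.9 -93.2  14.3] max [557.9  -6.2 115.8]
side toggle 0.63 [406.7, 135.6] 126 min [ 293.7 -340.4  136.9] max [ 326.  -318.8  189.9]
side toggle 0.48 [293.6, 134.1] 140 min [ 559.5 -309.6  154.8] max [ 592.6 -292.2  210.1]
side pin board [(0.78, [336.3, 396.2]), (0.22, [301.9, 259.2])]
side pin holder [(0.91, [301.7, 396.9])]
side pin rack [(0.71, [305.3, 264.2]), (0.24, [299.7, 391.2])]
side pin rest [(0.82, [305.7, 257.0]), (0.52, [302.7, 262.1])]
side pin stand [(0.93, [396.1, 181.8]), (0.89, [294.6, 189.7])]
side pin under_pivot [(0.73, [292.7, 194.1]), (0.6, [393.2, 187.5])]
1.3
```

```bash
python3 - <<'E'
import cv2
a=cv2.imread('pics/top0.png');b=cv2.imread('pics/side0.png')
cv2.imwrite('pics/c1.png',cv2.resize(a[190:310,150:310],None,fx=5,fy=5,interpolation=2))
cv2.imwrite('pics/c2.png',cv2.resize(b[200:440,220:540],None,fx=2.5,fy=2.5,interpolation=2))
cv2.imwrite('pics/c3.png',cv2.resize(a[180:300,290:540],None,fx=3.2,fy=3.2,interpolation=2))
E
```

```text
(no output)
```

View pics/c2.png

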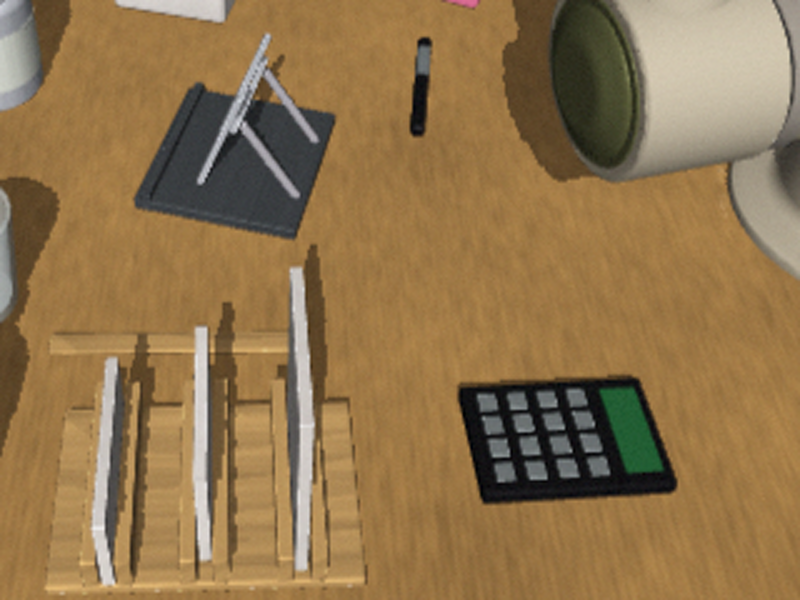

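View pics/c3.png

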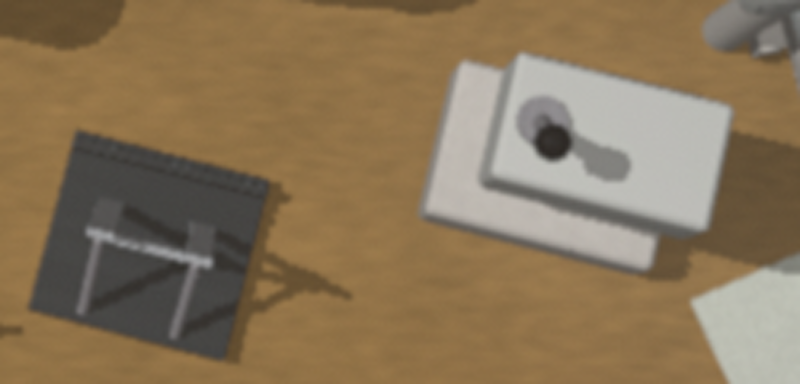

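The enlarged crop settles it. The three boards are at top (193,271), (200,246) and (198,222), with tops at z ≈ 170, 105 and 80 mm. The first, at x ≈ 481, is the test board. I'll look at the rack with the wrist camera on the way over.

```bash
python3 -m crank '{"dp":[[0,0,5],[0,0,5],[2.44,3.98,0],[2.44,3.98,0],[2.44,3.98,0],[2.44,3.98,0],[2.44,3.98,0],[2.44,3.98,0],[2.44,3.98,0],[2.44,3.98,0]],"delta_rot":[[0,0,0],[0,0,0],[0,0,4.5],[0,0,4.5],[0,0,4.5],[0,0,4.5],[0,0,4.5],[0,0,4.5],[0,0,4.5],[0,0,4.5]],"claw":[0,0,0,0,0,0,0,0,0,0]}' 40
python3 -m crank '{"dp":[[2.44,3.98,0],[2.44,3.98,0],[2.44,3.98,0],[2.44,3.98,0],[0,0,0],[0,0,0]],"delta_rot":[[0,0,4.5],[0,0,4.5],[0,0,4.5],[0,0,4.5],[0,0,0],[0,0,0]],"claw":[0,0,0,0,0,0]}'
cat >> h.py <<'E'
from scipy.spatial.transform import Rotation as R
def tool():
    s=sense(); q=s['ee_rot']; T=np.eye(4); T[:3,:3]=R.from_quat([q[1],q[2],q[3],q[0]]).as_matrix(); T[:3,3]=s['eef_pos']; return T
def wcap(n):
    T=tool(); p,d=capture('wrist'); save(n,p); m=camera_model('wrist')
    C=T@m['T_tool_cam']; v,u=np.mgrid[0:480,0:640]
    X=np.stack([(u-m['cx'])/m['fx']*d,-(v-m['cy'])/m['fy']*d,-d,np.ones_like(d)],-1)
    W=(X@C.T)[...,:3]; W[d==0]=np.nan; np.save(n+'_W.npy',W); return p,W
E
python3 - <<'E'
from h import *
wcap('w1'); print(tool()); print(sense()['time_s'],sense()['force'])
p,d=capture('top'); np.save('top1.npy',d);save('top1',p)
p,d=capture('side'); np.save('side1.npy',d);save('side1',p)
E
```

```text
time_s: 2.3
eef_pos: [433.0, -148.2, 331.5]
ee_rot: [0.0, 0.852, 0.523, 0.0]
force: [0.3, -0.1, -0.0]
grip_width: 1.0
time_s: 2.9
eef_pos: [530.0, 9.8, 330.9]
ee_rot: [-0.0, 0.761, 0.649, -0.0]
force: [-0.2, -0.3, 1.0]
grip_width: 0.998
[[ 1.59253438e-01  9.87237635e-01 -4.40213976e-04  5.29796734e+02]
 [ 9.87237696e-01 -1.59253539e-01 -2.03491663e-04  8.93658383e+00]
 [-2.71000261e-04 -4.02189084e-04 -9.99999882e-01  3.31162344e+02]
 [ 0.00000000e+00  0.00000000e+00  0.00000000e+00  1.00000000e+00]]
2.95 [ 0.36929027  0.29283861 -0.0430315 ]
```

View pics/w1.png

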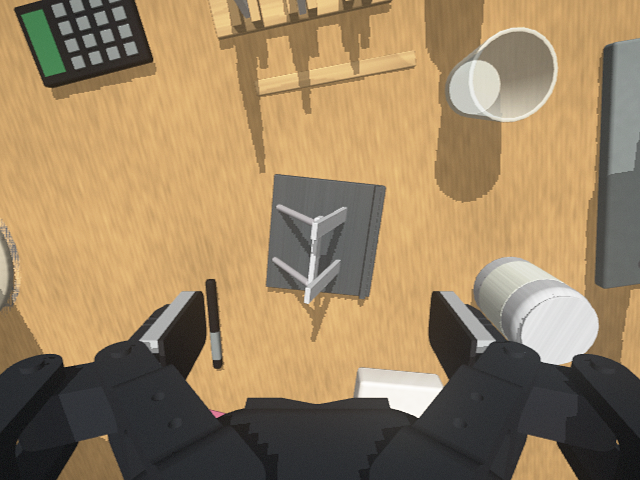

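The wrist view shows the rack at (325,240), lip on its right edge (far from robot), slats leaning back (left). Fitting its pose.

```bash
cat > rack.py <<'E'
from h import *
np.set_printoptions(precision=2,suppress=True)
W1=np.load('w1_W.npy');P=cv2.imread('pics/w1.png')
def fit(W,img,name,box):
    dark=(img.max(2)<95)&((img.max(2).astype(int)-img.min(2))<25)
    x0,x1,y0,y1=box
    m=dark&(W[...,0]>x0)&(W[...,0]<x1)&(W[...,1]>y0)&(W[...,1]<y1)&(W[...,2]>4)&(W[...,2]<28)
    p=W[m]; r=cv2.minAreaRect(p[:,:2].astype(np.float32)); print(name,len(p),'z',np.median(p[:,2]),r)
    return p
box=(430,620,-150,50)
fit(W1,P,'wrist',box)
T=cloud('top',np.load('top0.npy'));fit(T,cv2.imread('pics/top0.png'),'top',box)
S=cloud('side',np.load('side0.npy'));fit(S,cv2.imread('pics/side0.png'),'side',box)
# slats
for n,W in(('w',W1),('t',T),('s',S)):
    m=(W[...,0]>470)&(W[...,0]<570)&(W[...,1]>-110)&(W[...,1]<10)&(W[...,2]>35)&(W[...,2]<120)
    p=W[m]; print(n,'slat pts',len(p),p.min(0),p.max(0)); h=p[p[:,2]>95]; print('  top pts mean',h.mean(0),len(h))
    if len(h)>5:
        c=np.polyfit(h[:,1],h[:,0],1); print('  top line yaw deg',np.degrees(np.arctan(-c[0])), 'yrange',h[:,1].min(),h[:,1].max())
b=W1[(np.abs(W1[...,2])<8)]; print('bench z',np.median(b[:,2]))
# stand yaw too
EOF=0
E
python3 rack.py
```

```text
wrist 1484 z 12.360572813703044 ((529.2906494140625, -54.72261047363281), (149.0553436279297, 137.87693786621094), 74.8753662109375)
top 3142 z 11.96990438260309 ((527.0856323242188, -53.56903839111328), (148.00428771972656, 138.81398010253906), 74.92273712158203)
side 2830 z 11.765179550735184 ((527.510498046875, -51.13047790527344), (152.17495727539062, 140.0411376953125), 74.83528137207031)
w slat pts 1832 [ 470.44 -100.6    35.02] [555.22  -5.76 116.92]
  top pts mean [517.32 -49.47 108.89] 441
  top line yaw deg -14.966114023157369 yrange -95.52134079660522 -8.495230596863067
t slat pts 384 [470.16 -97.51  35.04] [552.4   -4.87 118.88]
  top pts mean [515.08 -48.05 110.07] 76
  top line yaw deg -14.86277971205388 yrange -90.88000203279131 -7.158580110377267
s slat pts 466 [470.9  -95.8   35.03] [553.46  -1.25 116.79]
  top pts mean [516.24 -43.08 108.79] 80
  top line yaw deg -15.275921422389121 yrange -92.79657101201371 -4.396500096006889
bench z 0.2721843526243788
```

```bash
python3 -m crank '{"dp":[[-0.82,4.27,0],[-0.82,4.27,0],[-0.82,4.27,0],[-0.82,4.27,0],[-0.82,4.27,-1.5],[-0.82,4.27,-1.5],[0,0,0],[0,0,0]],"delta_rot":[[0,0,1.53],[0,0,1.53],[0,0,1.53],[0,0,1.53],[0,0,1.53],[0,0,1.53],[0,0,0],[0,0,0]],"claw":[0,0,0,0,0,0,0,0]}'
python3 - <<'E'
from h import *
np.set_printoptions(precision=2,suppress=True)
p,W=wcap('w2'); print(tool())
for z0,x0,x1,n in((150,450,520,'board'),(60,450,520,'bd low'),(90,520,560,'A'),(65,580,620,'B')):
    m=(W[...,2]>z0)&(W[...,2]<180)&(W[...,0]>x0)&(W[...,0]<x1)&(W[...,1]>190)&(W[...,1]<340)
    q=W[m]; print(n,len(q),q.min(0),q.max(0))
    t=q[q[:,2]>np.percentile(q[:,2],98)-6]
    c=np.polyfit(t[:,1],t[:,0],1); print('  top',len(t),t.mean(0),'x',np.percentile(t[:,0],[2,50,98]),'y',np.percentile(t[:,1],[1,99]),'dx/dy deg',np.degrees(np.arctan(c[0])))
print(np.nanmedian(W[(abs(W[...,2])<8)][:,2]))
E
```

```text
time_s: 3.85
eef_pos: [480.8, 264.9, 301.3]
ee_rot: [0.0, 0.707, 0.707, -0.0]
force: [0.5, -0.3, 0.3]
grip_width: 0.999
[[  0.     1.     0.   481.18]
 [  1.    -0.    -0.   264.33]
 [ -0.     0.    -1.   301.77]
 [  0.     0.     0.     1.  ]]
board 1507 [477.11 209.69 150.68] [488.64 319.45 172.41]
  top 1497 [482.71 267.44 170.24] x [477.84 482.9  487.7 ] y [211.05 318.6 ] dx/dy deg -1.967921498009549
bd low 1532 [477.11 209.69  82.97] [488.64 319.51 172.41]
  top 1497 [482.71 267.44 170.24] x [477.84 482.9  487.7 ] y [211.05 318.6 ] dx/dy deg -1.967921498009549
A 1276 [537.   203.84  90.03] [548.27 313.42 107.95]
  top 1073 [542.57 261.08 105.12] x [537.73 542.54 547.54] y [205.19 312.26] dx/dy deg -1.890764302976795
B 1513 [596.22 209.84  65.02] [608.28 329.31  83.57]
  top 1120 [601.89 272.47  80.09] x [597.05 601.77 607.21] y [211.33 328.39] dx/dy deg -1.974527947031717
0.29763056038174796
```

View pics/w2.png

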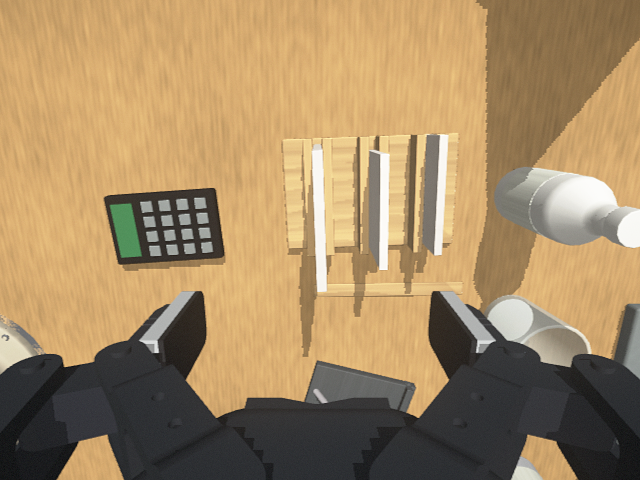

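Board centre top is at (482.7, 264.8, 170) with a yaw of +2°. Descending to TCP z=130 and gripping.

```bash
python3 -m crank '{"dp":[[0.17,0,-4],[0,0,-4],[0,0,-4],[0,0,-3],[0,0,-2.1],[0,0,0],[0,0,0],[0,0,0],[0,0,0],[0,0,0]],"delta_rot":[[0,0,2],[0,0,0],[0,0,0],[0,0,0],[0,0,0],[0,0,0],[0,0,0],[0,0,0],[0,0,0],[0,0,0]],"claw":[0,0,0,0,0,255,255,255,255,255]}' 50
python3 -m crank '{"dp":[[0,0,0],[0,0,0],[0,0,0],[0,0,0]],"delta_rot":[[0,0,0],[0,0,0],[0,0,0],[0,0,0]],"claw":[255,255,255,255]}'
python3 -c "
from h import *
p,W=wcap('w3');print(sense())"
```

```text
time_s: 4.9
eef_pos: [482.8, 265.4, 131.2]
ee_rot: [0.0, 0.694, 0.72, 0.001]
force: [-0.3, 0.0, 0.1]
grip_width: 0.14
time_s: 5.3
eef_pos: [482.9, 265.5, 131.1]
ee_rot: [0.0, 0.694, 0.72, 0.001]
force: [0.3, -0.8, 5.1]
grip_width: 0.087
{'time_s': 5.35, 'joints': array([ 2.90189454e-01,  4.65065999e-01,  1.55335581e+00, -1.70648844e-04,
        1.12174419e+00,  2.54535541e-01]), 'dq': array([-0.00013258,  0.00032337,  0.00092735, -0.0004572 , -0.00016813,
        0.00164006]), 'tau': array([ 2.44526155e-01, -4.26347280e+01, -2.18690693e+01,  1.02315238e-01,
       -2.16612504e-01, -5.78586274e-03]), 'eef_pos': array([482.87225985, 265.52864628, 131.07953188]), 'ee_rot': array([4.17110882e-04, 6.94362737e-01, 7.19624816e-01, 5.83752098e-04]), 'force': array([-1.32425919, -1.50137041,  6.00527152]), 'wrist_torque': array([-0.13185208,  0.20212444, -0.06866367]), 'grip_width': 0.09001441668931985}
```

View pics/w3.png

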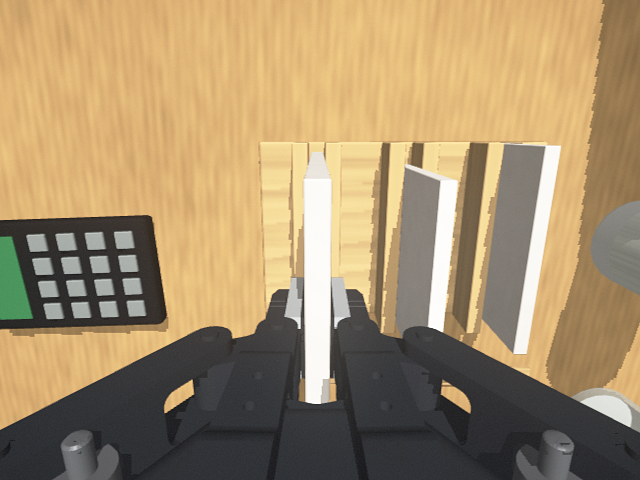

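```bash
python3 -m crank '{"dp":[[0,0,0.5],[0,0,1.5],[0,0,3],[0,0,4],[0,0,4],[0,0,2],[0,0,0]],"delta_rot":[[0,0,0],[0,0,0],[0,0,0],[0,0,0],[0,0,0],[0,0,0],[0,0,0]],"claw":[255,255,255,255,255,255,255]}' 60
python3 -m crank '{"dp":[[0.3,-2,0],[0.5,-3.6,0],[0.5,-4,0],[0.5,-4,0],[0.5,-4,0],[0.5,-4,0],[0.5,-4,0],[0.5,-3.6,-1],[0.2,-2.4,-2],[0,0,0]],"delta_rot":[[0,0,-4.28],[0,0,-4.28],[0,0,-4.28],[0,0,-4.28],[-1.3,-4.83,0],[-1.3,-4.83,0],[-1.3,-4.83,0],[-1.3,-4.83,0],[0,0,0],[0,0,0]],"claw":[255,255,255,255,255,255,255,255,255,255]}'
python3 - <<'E'
from h import *
np.set_printoptions(precision=3,suppress=True)
p,W=wcap('w4'); print(tool()); s=sense(); print(s['time_s'],s['force'],s['grip_width'],s['joints'])
T=tool()
Rk=R.from_euler('z',-15.1,degrees=True)*R.from_euler('y',-20,degrees=True)
M=Rk.as_matrix(); print('rest axes',M)
print('tool -z . , y:',M.T@T[:3,:3])
a,d=capture('top'); save('top2',a)
a,d=capture('side'); save('side2',a); np.save('side2.npy',d)
cv2.imwrite('pics/side2c.png',cv2.resize(cv2.cvtColor(a,cv2.COLOR_RGB2BGR)[100:340,200:500],None,fx=2.5,fy=2.5))
E
```

```text
time_s: 6.05
eef_pos: [483.2, 265.7, 283.1]
ee_rot: [0.001, 0.694, 0.72, 0.002]
force: [0.2, 0.6, -1.0]
grip_width: 0.085
time_s: 7.05
eef_pos: [520.7, -52.4, 246.2]
ee_rot: [0.135, 0.783, 0.598, 0.103]
force: [0.3, 0.3, -1.1]
grip_width: 0.086
[[  0.262   0.908   0.326 521.386]
 [  0.965  -0.247  -0.088 -51.203]
 [  0.001   0.338  -0.941 247.919]
 [  0.      0.      0.      1.   ]]
7.1 [ 1.8   -0.285  0.003] 0.08855943705339525 [-0.333  0.121  1.734  0.029  0.944 -0.081]
rest axes [[ 0.907  0.261 -0.33 ]
 [-0.245  0.965  0.089]
 [ 0.342  0.     0.94 ]]
tool -z . , y: [[ 0.002  1.    -0.005]
 [ 1.    -0.002 -0.   ]
 [-0.    -0.005 -1.   ]]
```

View pics/side2c.png

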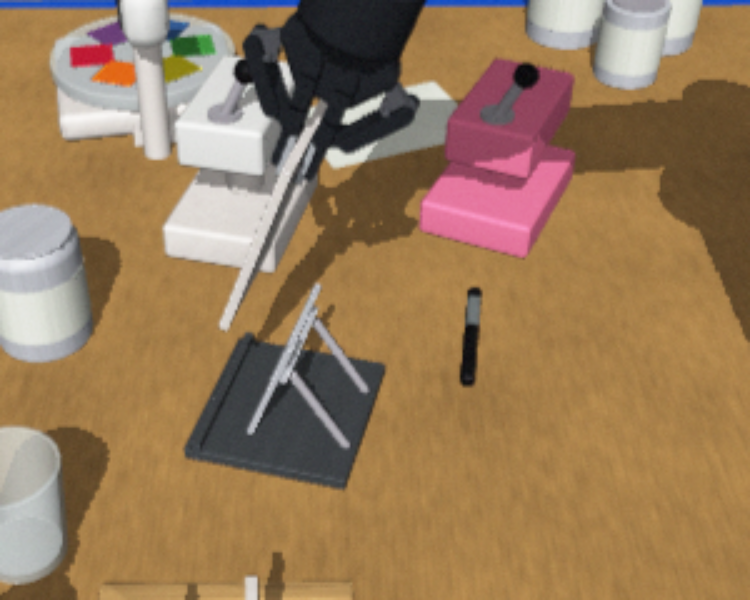

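View pics/w4.png

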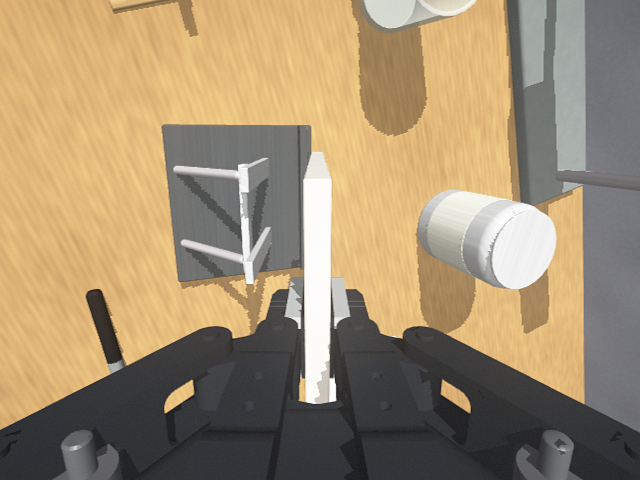

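Board and slats look parallel in side crop. Descending to just above the ledge, ~14 mm in front of the slats.

```bash
python3 -m crank '{"dp":[[0.2,0,-3],[0,0,-3],[0,0,-2.5],[0,0,-1.6],[0,0,0],[0,0,0]],"delta_rot":[[0,0,0],[0,0,0],[0,0,0],[0,0,0],[0,0,0],[0,0,0]],"claw":[255,255,255,255,255,255]}'
cat > meas.py <<'E'
from h import *
import sys
np.set_printoptions(precision=2,suppress=True)
n=sys.argv[1]
O=np.array([552,-59.2,12]); M=(R.from_euler('z',-15.1,degrees=True)*R.from_euler('y',-20,degrees=True)).as_matrix()
L=[]
for k in range(3): L.append(tool()[:3,3])
s=sense(); print('t',s['time_s'],'TCP',np.mean(L,0),'in rest',M.T@(np.mean(L,0)-O),'F',s['force'],'Frest',M.T@s['force'],s['grip_width'])
a,d=capture('side'); W=cloud('side',d); save('s_'+n,a)
cv2.imwrite('pics/sc_'+n+'.png',cv2.resize(cv2.cvtColor(a,cv2.COLOR_RGB2BGR)[140:320,250:400],None,fx=4,fy=4,interpolation=2))
q=(W-O)@M; 
hs=cv2.cvtColor(a,cv2.COLOR_RGB2HSV)
m=(hs[...,1]<40)&(hs[...,2]>120)&(abs(q[...,1])<70)&(q[...,0]>-15)&(q[...,0]<60)&(q[...,2]>-5)&(q[...,2]<190)
p=q[m]; print('pts',len(p))
for z0,z1 in((0,30),(30,60),(60,90),(90,115),(120,170)):
    b=p[(p[:,2]>=z0)&(p[:,2]<z1)]
    for y0,y1 in((-60,-20),(-20,20),(20,45),(45,65)):
        c=b[(b[:,1]>=y0)&(b[:,1]<y1)]
        if len(c)>3: print((z0,z1),(y0,y1),len(c),'x',np.percentile(c[:,0],[2,50,98]),'zmin/max',c[:,2].min(),c[:,2].max(),'y',c[:,1].min(),c[:,1].max())
E
python3 meas.py a
```

```text
time_s: 7.8
eef_pos: [525.0, -49.9, 150.2]
ee_rot: [0.138, 0.781, 0.599, 0.106]
force: [-0.3, -0.8, -1.2]
grip_width: 0.086
t 7.8 TCP [525.03 -49.95 150.16] in rest [ 20.52   1.91 139.56] F [-0.32 -0.8  -1.24] Frest [-0.52 -0.86 -1.14] 0.08616333429798924
pts 688
(0, 30) (20, 45) 24 x [-5.39 -2.63 -0.42] zmin/max 0.006382633995635734 29.449658044150848 y 29.166298538513665 44.765281763719706
(0, 30) (45, 65) 14 x [-3.57 19.11 22.52] zmin/max 4.84502027272767 29.881795054445394 y 45.02540315818535 59.54562002559525
(30, 60) (-60, -20) 5 x [-1.26 -1.08 -0.44] zmin/max 30.333824041513793 58.415138641481136 y -27.835113834315948 -24.903493429910792
(30, 60) (20, 45) 23 x [-4.77 -2.85 -0.33] zmin/max 31.515769245255864 59.319057107127506 y 32.541922631797334 44.50975239750911
(30, 60) (45, 65) 39 x [-2.14 19.14 23.24] zmin/max 30.431572293130802 59.61236543696377 y 45.10166130575322 59.85499539339547
(60, 90) (-60, -20) 53 x [-14.16  -6.37  -0.67] zmin/max 60.70799401970877 89.15346226322382 y -41.414054009648886 -20.52534240060179
(60, 90) (-20, 20) 33 x [-12.03  -9.72  -6.86] zmin/max 8
[... 280 characters left out ...]
80253253814 y 45.14736043865537 59.908642259459675
(90, 115) (-60, -20) 28 x [-5.79 -3.29 -0.73] zmin/max 90.16312917369694 111.76040717742731 y -41.85559836966341 -24.68966213436056
(90, 115) (20, 45) 41 x [-6.08 -3.36 -0.43] zmin/max 90.43754989876356 112.6252955735836 y 25.347007144692263 44.09485462894798
(90, 115) (45, 65) 38 x [16.01 19.68 23.37] zmin/max 90.21141721676565 114.88375736075815 y 55.47946608654182 61.19105641687999
(120, 170) (-20, 20) 41 x [10.44 26.28 29.86] zmin/max 141.57560620876913 169.98232246442953 y 9.75912102136157 16.454544929839745
(120, 170) (45, 65) 78 x [16.18 19.68 23.3 ] zmin/max 120.06017826849238 169.64583696816896 y 55.30106956215786 59.995990649609936
```

View pics/sc_a.png

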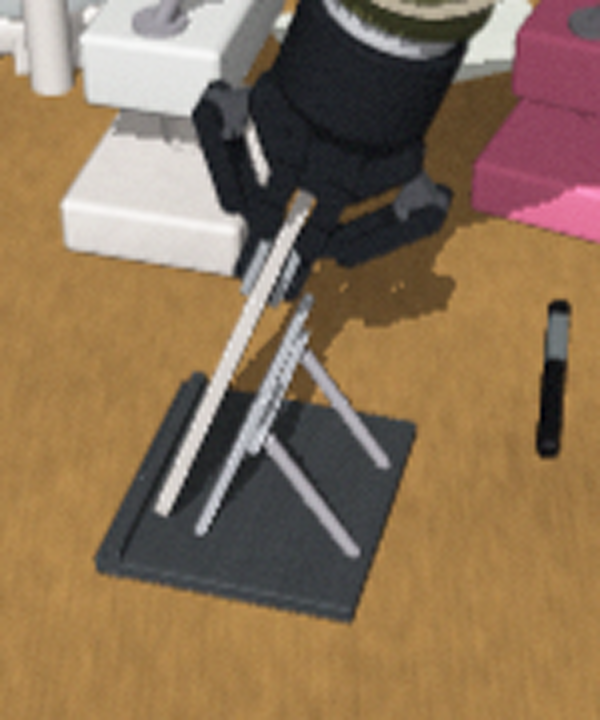

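Geometry is consistent: slat faces read x≈0 and the board centre is at x≈19.7 along its whole height, so it is parallel. Its foot is ~18 mm above the ledge. I'll close most of the gap and then creep.

```bash
python3 -m crank '{"dp":[[-0.2,0,-0.5],[-0.2,0,-0.5],[-0.2,0,-0.5],[-0.15,0,-0.4],[0,0,0],[0,0,0]],"delta_rot":[[0,0,0],[0,0,0],[0,0,0],[0,0,0],[0,0,0],[0,0,0]],"claw":[255,255,255,255,255,255]}'
python3 meas.py b | grep -v '(20, 45)'
```

```text
time_s: 8.45
eef_pos: [517.0, -50.7, 130.3]
ee_rot: [0.138, 0.782, 0.599, 0.106]
force: [0.3, -0.3, -1.5]
grip_width: 0.087
t 8.45 TCP [517.04 -50.66 130.32] in rest [  6.66  -0.86 123.49] F [ 0.32 -0.35 -1.5 ] Frest [-0.14 -0.25 -1.55] 0.08687231751483915
pts 596
(0, 30) (45, 65) 33 x [-2.81  5.29  9.1 ] zmin/max 3.633037491571483 29.17583293081666 y 45.243479590085116 56.54881752106613
(30, 60) (45, 65) 39 x [2.04 5.73 9.45] zmin/max 30.04645453807262 59.24190255662182 y 52.436439558344055 57.79787780909616
(60, 90) (-60, -20) 8 x [-14.31  -4.53  -0.74] zmin/max 60.43125502634962 88.50452174905321 y -34.35950906347628 -22.901091346938152
(60, 90) (-20, 20) 23 x [-11.81  -9.7   -7.7 ] zmin/max 83.8078562860948 88.96593485469576 y -15.735635988787857 18.126662952185576
(60, 90) (45, 65) 43 x [-4.6   5.93  9.54] zmin/max 61.80870960318939 89.85170392947924 y 45.1117367443782 57.394072074671776
(90, 115) (45, 65) 35 x [2.06 5.61 9.19] zmin/max 90.54990697200076 114.34064385672687 y 51.884138015624615 57.24274217582785
(120, 170) (-60, -20) 12 x [3.35 6.05 8.59] zmin/max 160.27437729353736 163.91421130373195 y -33.80045818406436 -20.275102642826987
(120, 170) (-20, 20) 111 x [-3.24  7.29 15.69] zmin/max 125.61581950799784 165.15911680002534 y -19.241308442977918 19.204748889642786
(120, 170) (45, 65) 77 x [2.71 6.25 9.65] zmin/max 120.29157614991081 164.20526447324494 y 45.39071837768671 57.85245584895028
```

View pics/sc_b.png

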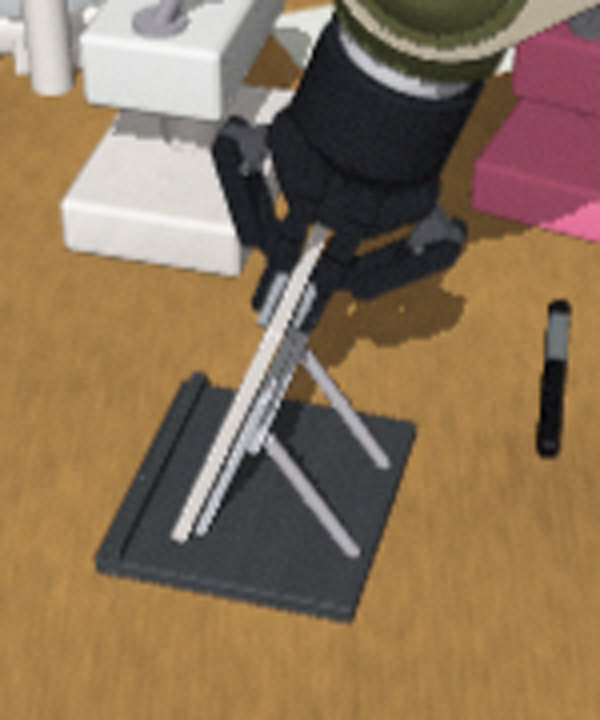

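```bash
python3 -m crank '{"dp":[[0.02,0,-0.06],[0.02,0,-0.06],[0.02,0,-0.06],[0,0,0]],"delta_rot":[[0,0,0],[0,0,0],[0,0,0],[0,0,0]],"claw":[255,255,255,255]}'
python3 -m crank '{"dp":[[0.02,0,-0.05],[0.02,0,-0.05],[0,0,0]],"delta_rot":[[0,0,0],[0,0,0],[0,0,0]],"claw":[255,255,255]}'
```

```text
time_s: 8.9
eef_pos: [517.6, -50.5, 128.4]
ee_rot: [0.138, 0.782, 0.599, 0.106]
force: [0.2, 0.5, -1.7]
grip_width: 0.087
time_s: 9.2
eef_pos: [518.0, -50.6, 127.4]
ee_rot: [0.138, 0.782, 0.599, 0.106]
force: [0.4, -0.0, -0.6]
grip_width: 0.088
```

```bash
python3 -m crank '{"dp":[[-0.06,0.015,-0.025],[-0.06,0.015,-0.025],[0,0,0]],"delta_rot":[[0,0,0],[0,0,0],[0,0,0]],"claw":[255,255,255]}'
python3 -m crank '{"dp":[[-0.03,0.01,-0.03],[-0.03,0.01,-0.03],[0,0,0]],"delta_rot":[[0,0,0],[0,0,0],[0,0,0]],"claw":[255,255,255]}'
python3 meas.py c | grep -v '(20, 45)'
```

```text
time_s: 9.5
eef_pos: [516.9, -50.3, 127.1]
ee_rot: [0.138, 0.782, 0.599, 0.106]
force: [0.2, 0.3, -0.6]
grip_width: 0.088
time_s: 9.8
eef_pos: [516.6, -50.2, 126.9]
ee_rot: [0.138, 0.782, 0.599, 0.106]
force: [-0.2, -0.3, 5.0]
grip_width: 0.088
t 9.8 TCP [516.57 -50.21 126.88] in rest [  4.95  -0.55 120.46] F [-0.23 -0.3   5.03] Frest [ 1.58 -0.35  4.78] 0.08783482700860887
pts 580
(0, 30) (45, 65) 37 x [0.62 4.29 8.21] zmin/max 0.7531832716213117 28.602146949183794 y 53.19818779541263 58.43162824954563
(30, 60) (45, 65) 39 x [0.15 4.76 7.93] zmin/max 30.07558303902794 59.95551830718923 y 45.1287986440001 57.69569082508949
(60, 90) (-60, -20) 5 x [-13.7   -4.38  -1.72] zmin/max 61.7269924703362 86.94194667459188 y -31.818134678033765 -25.96060344719801
(60, 90) (-20, 20) 19 x [-12.12  -9.7    8.25] zmin/max 60.22537394509609 89.03251292193492 y -12.309914591352141 19.987753244090563
(60, 90) (45, 65) 42 x [-0.3   4.31  8.1 ] zmin/max 60.72582450779614 89.26680632101144 y 45.0351290191779 57.11694645369027
(90, 115) (45, 65) 42 x [-4.36  3.82  8.1 ] zmin/max 90.54409356841514 114.43388596450315 y 45.12869935282178 56.65640692942569
(120, 170) (-60, -20) 16 x [1.08 3.98 7.69] zmin/max 156.9216017944853 161.3125772166412 y -31.431908032563506 -20.39264117753405
(120, 170) (-20, 20) 106 x [-4.87  5.71 14.08] zmin/max 124.95426144758672 161.55075646533612 y -19.032765934994597 19.5570385579916
(120, 170) (45, 65) 77 x [0.48 4.31 7.99] zmin/max 120.14005100814283 161.38110221937288 y 46.05417228005486 58.31621111433646
```

Foot is on the ledge (+5 N). Now a touch toward the slats.

```bash
python3 -m crank '{"dp":[[-0.04,0.01,-0.01],[-0.03,0.01,-0.01],[0,0,0]],"delta_rot":[[0,0,0],[0,0,0],[0,0,0]],"claw":[255,255,255]}'
python3 meas.py d | head -1
```

```text
time_s: 10.15
eef_pos: [516.1, -50.1, 126.8]
ee_rot: [0.139, 0.782, 0.599, 0.106]
force: [1.5, -0.4, 5.8]
grip_width: 0.086
t 10.15 TCP [516.09 -50.09 126.76] in rest [  4.44  -0.56 120.51] F [ 1.53 -0.39  5.83] Frest [3.48 0.02 4.94] 0.08612131610762137
```

Both contacts felt (3.5 N slats, 5 N ledge). Opening gradually.

```bash
python3 -m crank '{"dp":[[0,0,0],[0,0,0],[0,0,0],[0,0,0],[0,0,0],[0,0,0],[0,0,0]],"delta_rot":[[0,0,0],[0,0,0],[0,0,0],[0,0,0],[0,0,0],[0,0,0],[0,0,0]],"claw":[228,222,216,205,190,170,150]}' 20
python3 meas.py e | grep -v '(20, 45)'
```

```text
time_s: 10.9
eef_pos: [515.4, -49.8, 126.1]
ee_rot: [0.138, 0.782, 0.599, 0.106]
force: [-0.0, 0.3, 0.5]
grip_width: 0.412
t 10.9 TCP [515.44 -49.84 126.13] in rest [  3.57  -0.49 120.16] F [-0.04  0.27  0.51] Frest [0.08 0.25 0.52] 0.4118263959391441
pts 581
(0, 30) (45, 65) 37 x [ 3.38  7.3  10.98] zmin/max 0.2915344920164703 29.777971331070578 y 48.761745757615294 57.71093961491333
(30, 60) (45, 65) 41 x [-4.53  5.63  9.71] zmin/max 30.150460728205182 58.70666485338265 y 45.04885030603155 57.27819221517196
(60, 90) (-20, 20) 14 x [-11.62  -9.51   8.97] zmin/max 69.41462818361778 88.91074671852871 y -4.255265499937906 19.771924240986813
(60, 90) (45, 65) 46 x [-0.68  5.16  8.94] zmin/max 60.415103599180696 88.54792941772416 y 45.260975985973424 57.3567877545102
(90, 115) (45, 65) 39 x [-0.4   4.04  7.77] zmin/max 90.38970844360293 114.9632325222471 y 45.74005153022372 57.99723467003727
(120, 170) (-60, -20) 21 x [-0.91  3.62  6.91] zmin/max 123.61580291904848 160.14587852398205 y -35.445740162441 -20.786255698819538
(120, 170) (-20, 20) 92 x [-1.22  5.46 42.35] zmin/max 121.21564105935535 168.51272265259772 y -19.337739071565153 19.91100588023895
(120, 170) (45, 65) 82 x [-1.23  2.94  6.87] zmin/max 120.20624601806864 161.16342193505852 y 45.33094599799503 57.11956180853136
```

View pics/sc_e.png

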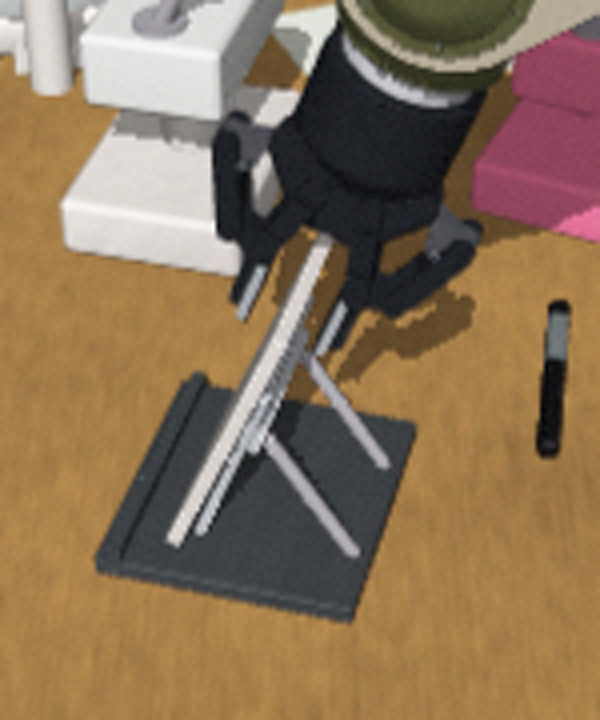

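The foot crept ~4 mm forward on release. Checking whether it is still moving.

```bash
python3 -m crank '{"dp":[[0,0,0],[0,0,0],[0,0,0],[0,0,0]],"delta_rot":[[0,0,0],[0,0,0],[0,0,0],[0,0,0]],"claw":[150,150,150,150]}'
python3 meas.py f | grep -v '(20, 45)'
```

```text
time_s: 11.35
eef_pos: [515.5, -49.9, 126.2]
ee_rot: [0.138, 0.782, 0.599, 0.106]
force: [-0.3, -0.2, 1.0]
grip_width: 0.41
t 11.35 TCP [515.52 -49.88 126.22] in rest [  3.69  -0.51 120.21] F [-0.31 -0.16  0.96] Frest [ 0.09 -0.24  0.99] 0.4097031120141273
pts 584
(0, 30) (45, 65) 40 x [ 3.41  7.36 10.97] zmin/max 0.31385043185690553 29.858763696463722 y 49.353672391796245 56.92739175850451
(30, 60) (45, 65) 39 x [1.97 5.74 9.85] zmin/max 30.142540949504458 59.2564027532897 y 47.26010680065524 58.12452847660831
(60, 90) (-20, 20) 17 x [-11.84 -10.     3.53] zmin/max 73.27777053296508 88.49825092277091 y -19.34995663533538 19.546987936529323
(60, 90) (45, 65) 45 x [0.65 5.41 8.93] zmin/max 60.75646698757461 89.8673790329032 y 49.07124229540604 57.24797615249056
(90, 115) (45, 65) 37 x [-0.63  3.98  7.79] zmin/max 90.30393761893168 113.60907001387685 y 45.88481032905696 56.9404842522717
(120, 170) (-60, -20) 22 x [-0.91  3.95  6.91] zmin/max 125.59273217131914 159.86855635035187 y -36.988283501387365 -20.00029989181083
(120, 170) (-20, 20) 89 x [-1.23  5.16 42.43] zmin/max 126.26164644469095 168.94791392433547 y -19.40739736619277 19.53044108973774
(120, 170) (45, 65) 82 x [-1.22  2.72  6.88] zmin/max 120.91220332528019 160.50843242064656 y 45.07300876400035 57.539132482632496
```

It's stable but tilted ~2° (foot out): my push was above the slat ends and levered the foot outward. I'll regrip, reseat with the foot touching first, and release with less load.

```bash
python3 -m crank '{"dp":[[0,0,0],[0,0,0],[0,0,0],[0,0,0],[0,0,0],[0,0,0]],"delta_rot":[[0,0,0],[0,0,0],[0,0,0],[0,0,0],[0,0,0],[0,0,0]],"claw":[190,215,230,255,255,255]}' 30
python3 -m crank '{"dp":[[0,0,0.15],[0.08,-0.02,0.05],[0,0,0],[0,0,0]],"delta_rot":[[0,0,0],[0,0,0],[0.2,0.75,0],[0,0,0]],"claw":[255,255,255,255]}'
python3 meas.py g | grep -v '(20, 45)'
```

```text
time_s: 12.0
eef_pos: [516.3, -50.2, 127.0]
ee_rot: [0.139, 0.782, 0.599, 0.106]
force: [2.5, -0.1, 6.0]
grip_width: 0.094
time_s: 12.4
eef_pos: [516.4, -50.1, 128.1]
ee_rot: [0.132, 0.783, 0.6, 0.101]
force: [1.4, -0.4, 0.8]
grip_width: 0.092
t 12.4 TCP [516.36 -50.1  128.07] in rest [  5.14  -0.5  121.65] F [ 1.42 -0.38  0.81] Frest [1.66 0.   0.26] 0.09156155808024923
pts 578
(0, 30) (45, 65) 35 x [-0.74  3.6   7.22] zmin/max 0.09730612349175788 29.948880912856676 y 45.334116788519104 58.100658167642976
(30, 60) (45, 65) 38 x [-0.65  3.84  7.72] zmin/max 30.954483821850562 58.33472079612664 y 45.768416164608425 57.511923048486075
(60, 90) (-60, -20) 4 x [-13.9   -5.91  -1.7 ] zmin/max 62.29148700024582 86.1755067661566 y -33.80159215297827 -26.327643415608385
(60, 90) (-20, 20) 19 x [-12.09 -10.03  -7.86] zmin/max 84.93960162330431 89.15986525519503 y -11.463515083252279 18.827575871032927
(60, 90) (45, 65) 48 x [-4.09  4.3   7.97] zmin/max 60.19918912573574 89.80723913440579 y 45.045893610388575 58.58401624784022
(90, 115) (45, 65) 37 x [-2.59  3.96  8.24] zmin/max 91.25816965679809 114.99458622884767 y 45.23768865823124 57.78251164973659
(120, 170) (-60, -20) 15 x [1.7  5.12 8.03] zmin/max 157.40428472590673 162.75857130075198 y -32.94338750346059 -22.063447192666892
(120, 170) (-20, 20) 113 x [-4.66  6.12 14.64] zmin/max 125.6784940447487 161.9997429397261 y -19.967961363788888 19.88921030769795
(120, 170) (45, 65) 75 x [0.93 4.83 8.51] zmin/max 120.37114694537416 161.57844984231036 y 45.354892235323405 57.60854731061286
```

```bash
python3 -m crank '{"dp":[[0,0,-0.04],[0,0,0]],"delta_rot":[[0,0,0],[0,0,0]],"claw":[255,255]}'
python3 -m crank '{"dp":[[0,0,-0.04],[0,0,0]],"delta_rot":[[0,0,0],[0,0,0]],"claw":[255,255]}'
```

```text
time_s: 12.65
eef_pos: [516.3, -50.1, 127.8]
ee_rot: [0.133, 0.783, 0.6, 0.102]
force: [2.0, -0.6, 1.0]
grip_width: 0.09
time_s: 12.85
eef_pos: [516.4, -50.1, 127.8]
ee_rot: [0.133, 0.783, 0.6, 0.102]
force: [-0.2, 0.5, 6.9]
grip_width: 0.088
```

```bash
python3 -m crank '{"dp":[[0,0,0.02],[0,0,0],[0,0,0],[0,0,0],[0,0,0],[0,0,0],[0,0,0],[0,0,0],[0,0,0]],"delta_rot":[[0,0,0],[0,0,0],[0,0,0],[0,0,0],[0,0,0],[0,0,0],[0,0,0],[0,0,0],[0,0,0]],"claw":[255,232,228,224,218,205,190,170,150]}' 20
python3 meas.py h | grep -v '(20, 45)'
```

```text
time_s: 13.75
eef_pos: [516.3, -50.0, 127.6]
ee_rot: [0.133, 0.783, 0.6, 0.102]
force: [-0.4, -0.6, -0.1]
grip_width: 0.411
t 13.75 TCP [516.27 -50.05 127.59] in rest [  4.88  -0.47 121.23] F [-0.42 -0.59 -0.13] Frest [-0.28 -0.67 -0.03] 0.4106912561164723
pts 559
(0, 30) (45, 65) 33 x [0.62 4.2  7.33] zmin/max 0.9448124531290207 29.16096759572174 y 52.9494428114518 57.75299873084191
(30, 60) (45, 65) 41 x [-0.59  3.79  7.6 ] zmin/max 30.23884732086979 59.78678594593083 y 46.954481201508436 56.85154252646866
(60, 90) (-20, 20) 16 x [-11.83  -9.67   2.98] zmin/max 85.43338057718317 89.134088550818 y -15.018829427124835 18.201148739130527
(60, 90) (45, 65) 46 x [-4.79  3.46  7.28] zmin/max 60.26075131653578 88.92677307187832 y 45.093652762728645 58.68448997283752
(90, 115) (-60, -20) 4 x [-3.92 -2.58  6.99] zmin/max 91.00210718617872 111.15505244295726 y -42.66973890493292 -24.91295548411753
(90, 115) (45, 65) 38 x [-1.72  3.83  7.53] zmin/max 90.58697504782481 113.46198716121525 y 45.54202109909861 57.265367073317464
(120, 170) (-60, -20) 15 x [1.08 4.49 7.41] zmin/max 130.96945339306413 161.60592488106047 y -33.422545004045965 -20.103500349502646
(120, 170) (-20, 20) 84 x [ 0.36  6.36 40.55] zmin/max 126.28937436510665 168.12627370942366 y -19.456363159661283 19.10172277680727
(120, 170) (45, 65) 81 x [-0.15  3.5   7.48] zmin/max 120.31680559673218 161.6097986681102 y 45.360513957750875 58.50782948520325
```

View pics/sc_h.png

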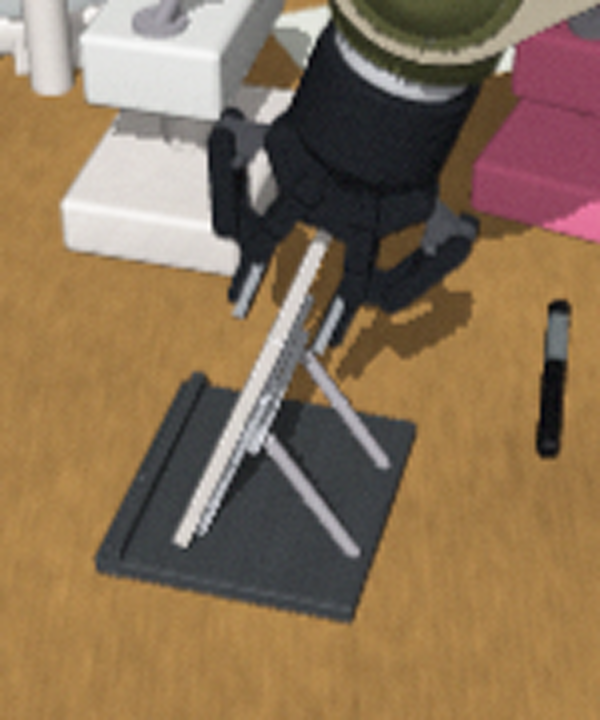

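The board now lies flat (x≈3.5–4.2 over its whole height). Retreating along the board and measuring the white switch stand.

```bash
python3 -m crank '{"dp":[[-0.3,0.1,0.9],[-0.8,0.2,2.3],[-1.3,0.4,3.8],[-1.3,0.4,3.8],[0,0,4],[0,0,0]],"delta_rot":[[0,0,0],[0,0,0],[0,0,0],[0,0,0],[0,0,0],[0,0,0]],"claw":[150,150,150,150,150,150]}'
python3 meas.py i | grep '(45, 65)'
python3 - <<'E'
from h import *
np.set_printoptions(precision=2,suppress=True)
for cam,f in(('top','top0'),('side','side0')):
    W=cloud(cam,np.load(f+'.npy')); a=cv2.imread('pics/'+f+'.png'); hs=cv2.cvtColor(a,cv2.COLOR_BGR2HSV)
    reg=(W[...,0]>500)&(W[...,0]<670)&(W[...,1]>-450)&(W[...,1]<-240)
    wh=(hs[...,1]<40)
    for n,z0,z1 in(('head',142,158),('foot',34,46)):
        m=reg&wh&(W[...,2]>z0)&(W[...,2]<z1); p=W[m]; 
        lab=cv2.connectedComponentsWithStats(m.astype(np.uint8)); k=1+np.argmax(lab[2][1:,4]); p=W[lab[1]==k]
        print(cam,n,len(p),'z',np.median(p[:,2]),cv2.minAreaRect(p[:,:2].astype(np.float32)))
    m=reg&(a.max(2)<70)&(W[...,2]>165)&(W[...,2]<225); p=W[m]; print(cam,'ball',len(p),p.mean(0),p.min(0),p.max(0))
    c=np.median(p,0) 
E
python3 -c "from h import *; print(sense()['time_s'],tool())"
```

```text
time_s: 14.4
eef_pos: [480.6, -39.4, 281.8]
ee_rot: [0.137, 0.782, 0.599, 0.105]
force: [-0.3, -0.7, -0.6]
grip_width: 0.411
(0, 30) (45, 65) 38 x [-3.98  3.48  7.32] zmin/max 1.3525646935471338 29.236075799170848 y 45.04457021043996 57.14351820145415
(30, 60) (45, 65) 38 x [0.22 3.94 7.61] zmin/max 31.43758551495189 59.14837682025746 y 53.06348927788438 57.49999831542965
(60, 90) (45, 65) 49 x [-7.69  3.41  7.25] zmin/max 60.772492144438786 89.83510585244309 y 45.01236898672392 58.20715687702701
(90, 115) (45, 65) 36 x [-0.88  3.83  7.53] zmin/max 90.31209031481912 113.13201088240092 y 45.20596353298954 57.91312130182778
(120, 170) (45, 65) 82 x [-0.13  3.63  7.47] zmin/max 121.2150052640243 162.13864308807695 y 45.82969918628481 57.67912311320929
top head 2735 z 149.16325423413286 ((578.6254272460938, -358.58319091796875), (150.95938110351562, 91.34065246582031), 75.17162322998047)
top foot 1360 z 39.160014743279135 ((580.0492553710938, -348.01885986328125), (169.25454711914062, 119.64082336425781), 74.86112976074219)
top ball 81 [ 568.26 -302.94  208.13] [ 559.19 -313.07  198.17] [ 579.06 -294.4   214.21]
side head 972 z 149.08722000089404 ((578.743896484375, -355.3497314453125), (149.73780822753906, 89.84584045410156), 75.22857666015625)
side foot 1308 z 39.30465507452743 ((582.364013671875, -346.37225341796875), (169.22329711914062, 120.511962890625), 75.00016784667969)
side ball 71 [ 568.76 -297.98  203.33] [ 559.43 -306.84  191.41] [ 578.34 -289.96  212.13]
14.45 [[ 2.60048864e-01  9.09917515e-01  3.23148115e-01  4.79778330e+02]
 [ 9.65595378e-01 -2.44918052e-01 -8.74111742e-02 -3.91884059e+01]
 [-3.92151484e-04  3.34761503e-01 -9.42302808e-01  2.78570266e+02]
 [ 0.00000000e+00  0.00000000e+00  0.00000000e+00  1.00000000e+00]]
```

Board stands flat after retreat. Head top is at z≈149, pivot ≈ (591.6,-308.7), and ball ≈ (568.4,-302.6,199), which matches the measured ball. The toggle must be pushed along (0.966,-0.259). Moving to the near side with closed fingers.

```bash
python3 -m crank '{"dp":[[0.65,-4.17,0],[0.65,-4.17,0],[0.65,-4.17,0],[0.65,-4.17,0],[0.65,-4.17,0],[0.65,-4.17,0],[0,0,0],[0,0,0]],"delta_rot":[[1.02,3.78,0],[1.02,3.78,0],[1.02,3.78,0],[1.02,3.78,0],[1.02,3.78,0],[0,0,0],[0,0,0],[0,0,0]],"claw":[150,255,255,255,255,255,255,255]}' 20
python3 - <<'E'
from h import *
np.set_printoptions(precision=3,suppress=True)
p,W=wcap('w5'); T=tool(); print(T,sense()['time_s'],sense()['grip_width'])
a=cv2.imread('pics/w5.png')
m=(a.max(2)<70)&(W[...,2]>165)&(W[...,2]<222)&(W[...,0]>540)&(W[...,0]<610)&(W[...,1]>-340)&(W[...,1]<-270)
p=W[m]; print('ball',len(p),p.mean(0) if len(p) else 0, p.min(0),p.max(0))
E
```

```text
time_s: 15.25
eef_pos: [517.9, -289.5, 274.2]
ee_rot: [-0.004, 0.794, 0.608, -0.002]
force: [-0.9, 0.4, 0.2]
grip_width: -0.002
[[   0.26     0.966   -0.007  518.029]
 [   0.966   -0.26     0.003 -288.654]
 [   0.001   -0.008   -1.     274.808]
 [   0.       0.       0.       1.   ]] 15.3 -0.0014532106921888157
ball 1030 [ 568.673 -304.477  207.461] [ 558.165 -316.648  197.582] [ 581.003 -294.927  213.05 ]
```

View pics/w5.png

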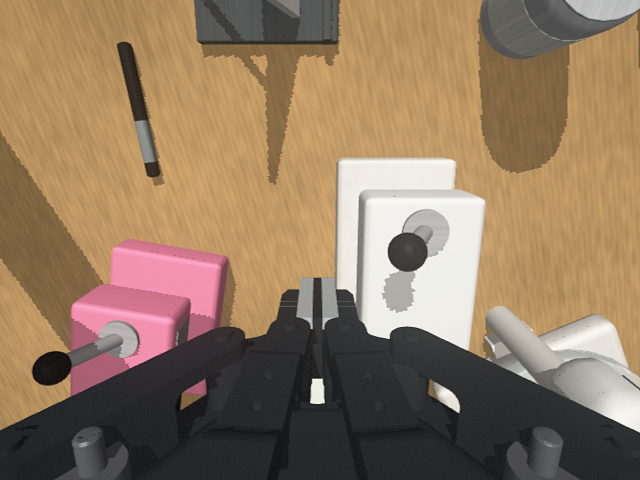

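```bash
python3 -m crank '{"dp":[[-0.05,-0.2,-3],[0,0,-3],[0,0,-2.4],[0,0,0]],"delta_rot":[[0,0,0],[0,0,0],[0,0,0],[0,0,0]],"claw":[255,255,255,255]}'
python3 -m crank '{"dp":[[0.97,-0.26,0],[0.77,-0.21,0],[0.48,-0.13,0],[0,0,0]],"delta_rot":[[0,0,0],[0,0,0],[0,0,0],[0,0,0]],"claw":[255,255,255,255]}'
```

```text
time_s: 15.7
eef_pos: [516.7, -289.0, 188.9]
ee_rot: [-0.005, 0.793, 0.609, -0.002]
force: [0.3, 1.4, 0.5]
grip_width: -0.0
time_s: 16.1
eef_pos: [540.5, -297.1, 192.1]
ee_rot: [-0.002, 0.794, 0.608, -0.002]
force: [0.6, -0.3, -0.3]
grip_width: -0.0
```

```bash
python3 -m crank '{"dp":[[0.29,-0.08,0],[0.29,-0.08,0],[0.29,-0.08,0]],"delta_rot":[[0,0,0],[0,0,0],[0,0,0]],"claw":[255,255,255]}'
python3 -m crank '{"dp":[[0.29,-0.08,0],[0.29,-0.08,0],[0.29,-0.08,0]],"delta_rot":[[0,0,0],[0,0,0],[0,0,0]],"claw":[255,255,255]}'
```

```text
time_s: 16.4
eef_pos: [547.9, -299.5, 192.1]
ee_rot: [-0.004, 0.794, 0.608, -0.003]
force: [-10.9, 3.4, 11.4]
grip_width: 0.004
time_s: 16.7
eef_pos: [557.1, -302.4, 193.7]
ee_rot: [-0.002, 0.794, 0.608, -0.002]
force: [-4.8, 1.6, 5.8]
grip_width: -0.003
```

```bash
python3 -m crank '{"dp":[[0.29,-0.08,0],[0.29,-0.08,0],[0.29,-0.08,0]],"delta_rot":[[0,0,0],[0,0,0],[0,0,0]],"claw":[255,255,255]}'
python3 -m crank '{"dp":[[0.29,-0.08,0],[0.29,-0.08,0],[0,0,0]],"delta_rot":[[0,0,0],[0,0,0],[0,0,0]],"claw":[255,255,255]}'
python3 - <<'E'
from h import *
p,W=wcap('w6');print(sense()['time_s'])
a,d=capture('side'); save('s6',a)
cv2.imwrite('pics/s6c.png',cv2.resize(cv2.cvtColor(a,cv2.COLOR_RGB2BGR)[80:240,230:400],None,fx=3.5,fy=3.5,interpolation=2))
E
```

```text
time_s: 17.0
eef_pos: [566.3, -304.5, 191.4]
ee_rot: [-0.003, 0.794, 0.608, -0.002]
force: [-1.5, 0.6, 1.8]
grip_width: 0.001
time_s: 17.3
eef_pos: [572.3, -306.1, 191.3]
ee_rot: [-0.002, 0.794, 0.608, -0.002]
force: [-0.1, -0.2, 0.2]
grip_width: 0.006
17.35
```

View pics/w6.png

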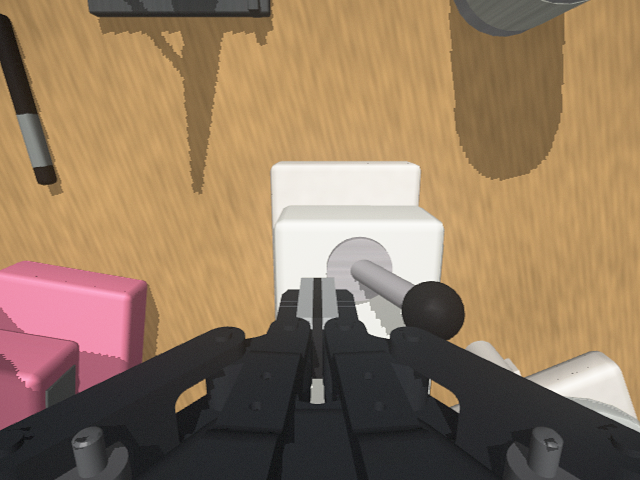

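View pics/s6c.png

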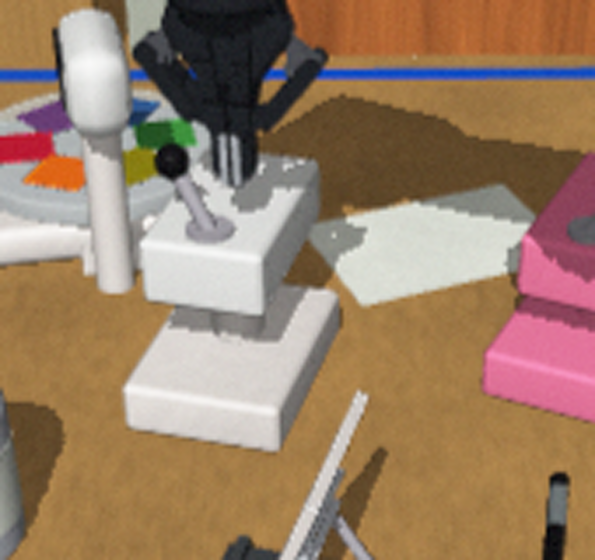

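The toggle has snapped to the far side (ball at (435,310) in the wrist view, beyond the pivot) and the force is zero. Backing off, lifting and doing the last check.

```bash
python3 -m crank '{"dp":[[-2,0.54,0],[-3,0.8,0],[-2,0.5,2],[0,0,4],[0,0,4],[0,0,0],[0,0,0],[0,0,0]],"delta_rot":[[0,0,0],[0,0,0],[0,0,0],[0,0,0],[0,0,0],[0,0,0],[0,0,0],[0,0,0]],"claw":[255,255,255,255,255,255,255,255]}'
python3 meas.py z | grep -E '^t|45, 65'
python3 - <<'E'
from h import *
np.set_printoptions(precision=1,suppress=True)
p,W=wcap('w7')
a=cv2.imread('pics/w7.png')
m=(a.max(2)<70)&(W[...,2]>165)&(W[...,2]<222)&(W[...,0]>540)&(W[...,0]<640)&(W[...,1]>-350)&(W[...,1]<-270)
q=W[m]; b=q.mean(0); print('ball',len(q),b,'stand x',(b[:2]-[591.6,-308.7])@[.966,-.259])
a,d=capture('top'); save('top3',a); print(sense()['time_s'])
E
```

```text
time_s: 18.2
eef_pos: [501.6, -287.4, 290.2]
ee_rot: [-0.004, 0.794, 0.608, -0.002]
force: [0.8, 0.2, -0.5]
grip_width: 0.001
t 18.2 TCP [ 501.61 -287.4   290.25] in rest [ 105.31 -233.45  257.78] F [ 0.78  0.24 -0.51] Frest [ 0.48  0.44 -0.72] 0.0005216857017766416
(0, 30) (45, 65) 35 x [-0.42  3.6   7.33] zmin/max 1.6207913339836797 29.692051089592624 y 45.39332150676475 57.4148725382206
(30, 60) (45, 65) 40 x [0.19 3.85 7.59] zmin/max 30.109053396536964 59.81573780295645 y 52.988893867961316 57.06789102332634
(60, 90) (45, 65) 45 x [-2.61  3.41  7.14] zmin/max 61.44763103798786 89.86046171771646 y 45.10585323386781 57.610462169449875
(90, 115) (45, 65) 38 x [-0.59  3.82  7.53] zmin/max 90.210132870566 114.00913230933803 y 45.38889933359305 57.86313794699933
(120, 170) (45, 65) 75 x [-0.11  3.59  7.49] zmin/max 121.75422510826382 160.49402732902118 y 46.27778263307396 57.200018347679155
ball 1093 [ 613.4 -316.6  207.2] stand x 23.144733081903873
18.35
```

View pics/top3.png

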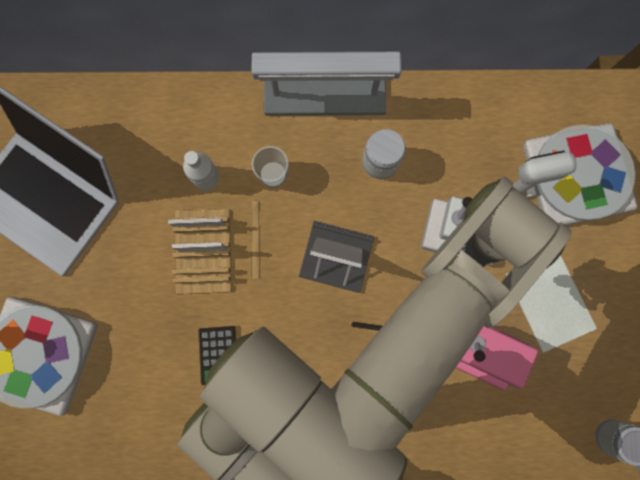

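View pics/s_z.png

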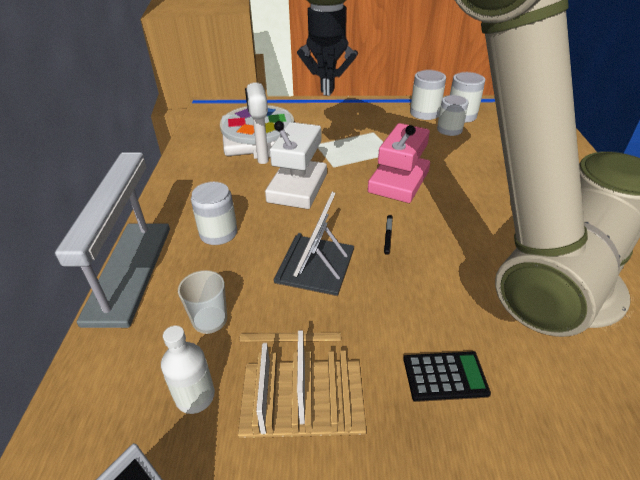

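The board is flat on the rack at (315,235) in the side view. The toggle is on (ball at stand x = +23 mm), the other items are where they were, and the robot is clear.

```bash
python3 -c "
from rig import *
print(finish_job())"
```

```text
the job is handed in; nothing more can be done
None
```

I leaned the 160 mm board on the rack first, then flipped the lamp toggle to the far side. I handed the job in at about 18.4 s.

- **Board:** on the first release the foot slid about 4 mm forward and the board tilted about 2°. I regripped it and set it down again with the foot touching the slats first. Last check: foot on the ledge, board centre line 3.4–3.9 mm in front of the slat plane over its whole height (4 mm is flush). Those readings stayed the same after I backed the gripper away and after the flip.
- **Toggle:** I pushed the ball with closed fingers. The highest force reading was about 16 N, of which about 11 N was sideways, so it briefly read above the 4 N you gave for leaving the off end. The force fell to zero as the toggle snapped over. The last picture puts the ball at +23 mm on the stand's x, where fully on is +24 mm.
- **Everything else:** it looks unmoved in the final side and top pictures, though the arm hides part of the top view. The gripper was clear of everything at hand-in, and no check was left failing.

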